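# Set the flywheel to the firing mark

### The job

On the small-engine test stand, turn the flywheel by pushing gently on one of its upright vanes with a fingertip, either way round, until the red vane points straight at the yellow pointer on the ignition coil, and leave it standing there. Only push, do not pinch anything, and leave the two green plugs, the brass coin and the black starter handle where they are.

Things in the scene. Friction and masses are not known exactly. Their poses are not given: they have to be found in the camera images.
- flywheel: aluminium flywheel lying flat, turns about a vertical axis endlessly both ways against light friction (0.12 N m, about 2 N at a vane), stays where left, 0.9 kg. Origin on the axis at the disc's underside, 30 mm above the bench; x along the red vane, z up. Disc radius 90 mm, top 50 mm above the bench; four radial vanes on it 90 degrees apart, one red. Dark hub: radius 30 mm, top 80 mm; shaft end to 90 mm
- red_tip (a point): outer end of the red vane, 86 mm from the flywheel's axis, 64 mm above the bench; axes as the flywheel's. Each vane (one red, with a 16 mm red stripe under it, three dark grey) is 6 mm thick, runs from radius 30 to 86 mm, and stands from the disc (50 mm) to 78 mm above the bench
- coil_pointer (a point): tip of the yellow pointer (7 mm wide, top 60 mm above the bench) on the fixed black ignition coil beside the rim; 94 mm from the flywheel's axis, 56 mm above the bench, just outside the vane ends. Its x points straight away from the axis, z up. Coil: from radius 95 to 148 mm, 60 mm wide, 54 mm tall at most
- stand: fixed grey stand under the flywheel: round foot of radius 112 mm, 12 mm high. Origin on the bench under the flywheel's axis; x towards the ignition coil, z up
- plug_a: a spark plug with green ceramic top, standing upright in a grey protector sleeve; 78 mm tall, at most 26 mm wide, 60 g, loose. Origin: centre of its underside, on the bench. Only to be left alone.
- plug_b: a spark plug with green ceramic top, standing upright in a grey protector sleeve; 78 mm tall, at most 26 mm wide, 60 g, loose. Origin: centre of its underside, on the bench. Only to be left alone.
- coin: brass spark plug gauge coin lying flat, 34 mm across, 4 mm thick, loose. Origin: centre of its underside. Only to be left alone.
- starter_handle: black plastic recoil starter handle lying on the bench, 95 mm long (its y), 52 mm across (x from -13 to 39 mm), 24 mm high, loose. Origin: on the bench, under the middle of its grip bar. Only to be left alone.

How it is judged:
By the outcome, as a careful person would: the job done as asked, in the order asked, and still so for the second after the job is handed in, with the robot touching nothing.
It also fails if it takes over 51 s, if anything falls off the work surface, if the arm or the gripper's body presses on something with over 40 N, if the wrist force passes 120 N, or if a joint passes its speed limit or range.

### The arm

A 6-joint arm with a two-finger parallel gripper is mounted at the origin on the work surface. World frame = base frame: x ahead of the robot, y to its left, z up, the work surface at z = 0. Lengths are in m, angles in degrees, forces in N, time in s.
With the tool pointing down it reaches from about 0.3 to 0.75 m from the base axis. Payload 8.5 kg.
Tool frame: the origin (TCP) lies midway between the tips of the shut fingers; the grasp point (between the pads) lies 19 mm behind it; y points along the fingers, x is the direction in which the jaws open and shut, and the axes are right-handed (so a half turn about y gives the same grasp; the last joint's range is limited). The gripper opens to 85 mm and grips with 20 to 120 N. Pads are 22 mm wide; open, the fingers measure 114 mm over their backs; the gripper's body (76 mm by 85 mm) begins 54 mm behind the grasp point. The pads swing forward as they close: fully open they stand 13 mm farther back than shut.
Start: joints at [53.726, 21.807, 74.336, -0, 83.858, -12.336], TCP at [0.223, 0.503, 0.231] pointing down, gripper open.
Joint ranges: [-178.18, 178.18], [-50.72, 133.34], [12.68, 142.11], [-81.47, 261.47], [9.98, 163.14], [-165.26, 165.26]. Speed limits (degrees/s): [136.94, 136.94, 180, 180, 180, 180].

### API

Orientations are given as a 3x3 rotation matrix whose columns are the frame's x, y, z axes.
In Python, from rig import env gives the robot as it stands.
- The arm moves only by the tool carry_out, never from a script. Its argument "plan" is a list of rows, each a list of 3 entries, a list of its own where there are three numbers: the shift along the tool's x, y, z in m, then the turn, a rotation vector about the tool's x, y, z in degrees, then the finger opening in m, from 0 to 0.0854. In form: [[[dx, dy, dz], [ax, ay, az], jaw], ...]. A call has 1 to 8 rows; each row shifts and turns the commanded pose from where the row before left it, along the tool's axes as they then stand; what a row does not reach is not made up. A row lasts 1/8 s, in which the tool goes at most 62.5 mm and 10.7 degrees, less where a joint would pass 70% of its speed; a pose out of reach is approached as far as the arm can. A call is refused whole if a number of a shift passes 0.0625 or a number of a turn 10.7, either way. A call with a gripper value outside its range is refused whole. The fingers move at their own pace and stop on an object; "force" is the grip in N (left out, the last holds). Time passes only in rows, so rows that do not move let the fingers close. It gives the time, the measured TCP pose, the force and the opening at its end, in the units of the state.
- env.observe(): the state, without advancing time (a new reading comes with each control period).
- env.get_image(name): name is "scene" or "top" or "wrist"; returns a dict with "image" (384x512x3 uint8, red, green, blue), "vfov" (degrees; the focal length in pixels is half the picture's height over the tangent of half this angle, whatever the lens; pixels are square), "cx", "cy" (the principal point, pixels), "rvec" (rotation vector, rad) and "tvec" (3), from world to camera coordinates, as OpenCV has them; the wrist camera has in their place "tool_from_camera" (4x4, takes a point from camera to tool coordinates, whose origin is the TCP and whose axes are the tool frame's). Camera axes: x right, y down, z forward; pixel columns grow to the right and rows downward; lengths in m; the calibration is good to about 2 mm. A picture is of the moment at which its call begins: read the wrist's pose just before it. There is no depth.
- env.close_job(): hands the job in, once; it reports no verdict.
Trained networks look in a picture, given as the dict that the camera call returned (one of the last four; its "shot" number tells which), for a name from the list of things; names that differ only in an ending like _2 or _b are one class to them, and where a whole thing is asked for, a point or a joint stands for the part that bears it (a point fixed in the world has none). Each returns a list of dicts, best first, with "conf" (0 to 1); they miss things now and then, are a little off and sometimes report something else, mostly with a low value. They report only what shows in the picture. A call takes as long as a camera call.
- env.outline_of(target, picture): "mask" (384x512 bool, what is visible of it) and "pixel" ([row, column] in pixels, amid what is visible of it).
The state is a dict: "time_s": time; "q": joint angles; "qvel": joint speeds; "joint_efforts": joint torques, N m; "position": TCP position; "tool_rot": TCP orientation; "ft_force": force on the tool from outside, world axes, zero at the start; "wrist_torque": the same for the moment, N m; "grip_width": finger opening in m.
Only numpy, scipy, OpenCV 4.12 (cv2) and the standard library are available. Lean on these libraries where they do the work, as an engineer would, in place of code of your own. Each camera call takes 0.05 s, during which the arm holds its last target.

## Working session

There is one attempt and no reset: what is moved stays moved. The work goes in short steps, Python scripts to look and compute and a tool call to move; the robot and the scene stay as the last step left them, time stands still between calls to the robot, and variables do not carry over. Pictures are saved under pics/ and viewed, and the job is handed in when it is done.

Besides the shell and the picture viewer there is one more tool, called after ">>>" as name(argument=value, ...), one argument or row to a line, values as JSON. carry_out: Moves the arm, as the interface text tells. Its arguments: {"type":"object","properties":{"plan":{"type":"array","items":{"type":"array"}},"force":{"type":"number"}},"required":["plan"]}

```bash
ls; mkdir -p pics; python3 - <<'E'
from rig import env
import cv2
s=env.observe(); print(s)
for n in ["scene","top","wrist"]:
    p=env.get_image(n); print(n,p['vfov'],p['cx'],p['cy'],p.get('rvec'),p.get('tvec'),p.get('tool_from_camera'))
    cv2.imwrite(f"pics/{n}0.png",p['image'][:,:,::-1])
E
```

```text
pics
{'time_s': 0.0, 'q': array([ 5.37281314e+01,  2.18397813e+01,  7.43835098e+01, -1.96674843e-04,
        8.38562548e+01, -1.23343207e+01]), 'qvel': array([ 0.13350825, -0.10248152, -0.04452626, -0.10198805, -0.00436573,
       -0.05118332]), 'joint_efforts': array([-1.50218275e-04, -4.48467743e+01, -2.31286454e+01, -1.58229896e-04,
        4.70618936e-03,  2.13672109e-05]), 'position': array([0.22297892, 0.50246819, 0.23073042]), 'tool_rot': array([[ 4.05739747e-01, -8.18612751e-04, -9.13988286e-01],
       [ 9.13987645e-01, -1.12132256e-03,  4.05740467e-01],
       [-1.35702000e-03, -9.99999036e-01,  2.93236811e-04]]), 'ft_force': array([-0.12164315,  0.30509633,  0.30886179]), 'wrist_torque': array([0.01179776, 0.04621273, 0.04718075]), 'grip_width': 0.08540021288429593}
scene 50.81664004083906 252.88872284730556 191.02309031339595 [ 1.48798291  2.12135789 -0.84558102] [ 0.17818637 -0.35244654  1.35213853] None
top 47.88416654017947 255.23399316780325 194.1276917822773 [ 2.17730107 -2.1393637   0.14891461] [5.49930331e-04 5.96221347e-01 9.88696085e-01] None
wrist 62.21566149902869 259.0070582677891 182.75280505423223 None None [[ 9.99998333e-01  1.65607433e-03  7.69631522e-04  1.98270106e-04]
 [-2.72077325e-04 -2.81631113e-01  9.59522716e-01 -1.42871301e-01]
 [ 1.80579312e-03 -9.59521325e-01 -2.81630193e-01  7.12092497e-02]
 [ 0.00000000e+00  0.00000000e+00  0.00000000e+00  1.00000000e+00]]
```

View pics/scene0.png

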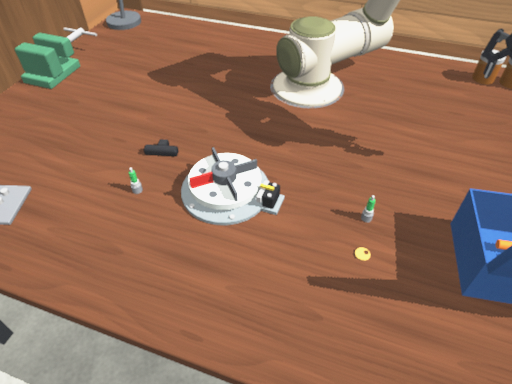

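View pics/top0.png

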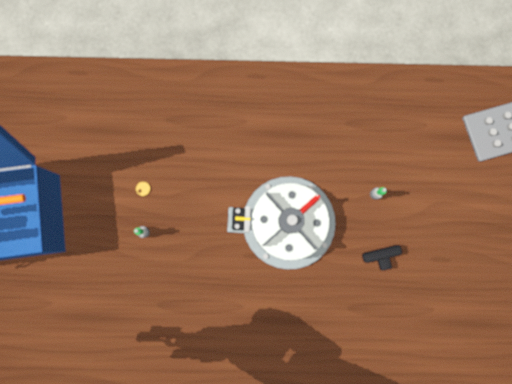

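View pics/wrist0.png

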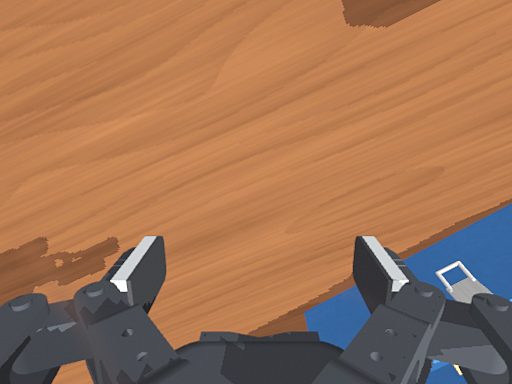

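The scene and top views agree. In the top image the wheel centre is near col 291, row 220. The coil with its yellow pointer is on the left (col 240, row 219) and the red vane points up and right (tip near col 318, row 197). The plugs, coin and handle are all clear of the wheel. Next I'll measure.

```bash
cat > h.py <<'E'
import numpy as np, cv2
from rig import env
def K(p):
    f=192/np.tan(np.radians(p['vfov']/2)); return np.array([[f,0,p['cx']],[0,f,p['cy']],[0,0,1.]])
def pose(p,s=None):
    if p.get('rvec') is not None:
        R=cv2.Rodrigues(np.array(p['rvec']))[0]; return R,np.array(p['tvec']).reshape(3)
    T=np.eye(4);T[:3,:3]=s['tool_rot'];T[:3,3]=s['position']
    W=np.linalg.inv(T@np.array(p['tool_from_camera'])); return W[:3,:3],W[:3,3]
def toplane(p,uv,z,s=None):
    R,t=pose(p,s); uv=np.atleast_2d(uv).astype(float)
    d=(np.linalg.inv(K(p))@np.c_[uv,np.ones(len(uv))].T).T@R   # R^T d
    c=-R.T@t; k=(z-c[2])/d[:,2]; return c+d*k[:,None]
def proj(p,X,s=None):
    R,t=pose(p,s); x=(R@np.atleast_2d(X).T).T+t; x=(K(p)@x.T).T; return x[:,:2]/x[:,2:]
def redmask(im):
    h=cv2.cvtColor(im,cv2.COLOR_RGB2HSV); return ((h[...,0]<6)|(h[...,0]>174))&(h[...,1]>170)&(h[...,2]>110)
def yelmask(im):
    h=cv2.cvtColor(im,cv2.COLOR_RGB2HSV); return (h[...,0]>22)&(h[...,0]<34)&(h[...,1]>150)&(h[...,2]>130)
E
python3 - <<'E'
from h import *
for n in ["top","scene"]:
    p=env.get_image(n)
    for t in ["flywheel","red_tip","coil_pointer","stand","plug_a","coin","starter_handle"]:
        for o in env.outline_of(t,p)[:2]:
            r,c=o['pixel']; m=o['mask']; print(n,t,round(o['conf'],2),np.round([r,c]),m.sum(),np.round(toplane(p,[[c,r]],{'flywheel':.05,'red_tip':.07,'coil_pointer':.058,'stand':.012,'plug_a':.06}.get(t,.01))[0],4))
            if t=='stand' or t=='flywheel':
                q=cv2.findContours(m.astype('uint8'),0,1)[0]; q=max(q,key=len).reshape(-1,2); 
                X=toplane(p,q,.012 if t=='stand' else .05)[:,:2]
                hull=cv2.convexHull(X.astype('float32')).reshape(-1,2)
                print(' circ',cv2.minEnclosingCircle(hull))
    for nm,mk,z in [('red',redmask(p['image']),.078),('yel',yelmask(p['image']),.06)]:
        q=np.argwhere(mk)[:,::-1]; print(n,nm,len(q),q.min(0),q.max(0))
E
```

```text
top flywheel 0.65 [220. 290.] 4632 [ 0.5357 -0.0719  0.05  ]
 circ ((0.5315424203872681, -0.07174623012542725), 0.09105606377124786)
top red_tip 0.65 [220. 290.] 4687 [ 0.5329 -0.0695  0.07  ]
top coil_pointer 0.89 [221. 289.] 7028 [ 0.5326 -0.0673  0.058 ]
top stand 0.71 [221. 289.] 7149 [ 0.5362 -0.0715  0.012 ]
 circ ((0.5333357453346252, -0.052694883197546005), 0.13164125382900238)
top coin 0.7 [187. 143.] 157 [0.6121 0.2856 0.01  ]
top starter_handle 0.83 [258. 385.] 559 [ 0.451  -0.3034  0.01  ]
top starter_handle 0.64 [222. 290.] 4655 [ 0.533  -0.0746  0.01  ]
top red 70 [302 197] [317 211]
top yel 38 [235 216] [244 220]
scene flywheel 0.77 [182. 223.] 3353 [ 0.5532 -0.063   0.05  ]
 circ ((0.535643994808197, -0.07434376329183578), 0.11037962883710861)
scene red_tip 0.64 [191. 227.] 5474 [ 0.5943 -0.0349  0.07  ]
scene red_tip 0.59 [180. 222.] 3313 [ 0.5645 -0.0601  0.07  ]
scene coil_pointer 0.6 [191. 226.] 5348 [ 0.5832 -0.0421  0.058 ]
scene stand 0.86 [190. 229.] 5389 [ 0.541 -0.055  0.012]
 circ ((0.5142837166786194, -0.05091153085231781), 0.14417573809623718)
scene plug_a 0.72 [208. 369.] 222 [0.527  0.2812 0.06  ]
scene plug_a 0.59 [184. 132.] 166 [ 0.6395 -0.2607  0.06  ]
scene coin 0.55 [254. 363.] 158 [0.618  0.2916 0.01  ]
scene starter_handle 0.74 [148. 163.] 446 [ 0.4507 -0.2928  0.01  ]
scene red 205 [190 173] [212 187]
scene yel 29 [261 186] [508 243]
```

```bash
python3 - <<'E'
from h import *
p=env.get_image("top")
im=p['image']
C=np.array([.532,-.072])
o=env.outline_of("flywheel",p)[0]
q=max(cv2.findContours(o['mask'].astype('uint8'),0,1)[0],key=len).reshape(-1,2)
X=toplane(p,q,.05)[:,:2]
from scipy.optimize import least_squares
f=least_squares(lambda v:np.hypot(X[:,0]-v[0],X[:,1]-v[1])-v[2],[.532,-.072,.09],loss='soft_l1',f_scale=.002); print(f.x)
C=f.x[:2]
for nm,mk,z in [('red',redmask(im),.074),('yel',yelmask(im),.06)]:
    q=np.argwhere(mk)[:,::-1]; X=toplane(p,q,z)[:,:2]-C; m=X.mean(0)
    print(nm,m,np.hypot(*m),np.degrees(np.arctan2(m[1],m[0])), np.hypot(*X.T).min(),np.hypot(*X.T).max())
E
```

```text
[ 0.53262461 -0.07170797  0.08875722]
red [ 0.03850259 -0.04136036] 0.05650778058747266 -47.049367396492634 0.03283844403187823 0.08039877813870522
yel [0.00424144 0.11901184] 0.11908739258279778 87.95890913303747 0.10798413033052155 0.12887234632181935
```

```bash
cat >> h.py <<'E'
from scipy.spatial.transform import Rotation as Ro
def plan(pos,yawdeg,n,P=None,R=None,jaw=0.0):
    """straight move, tool down, x axis at yaw; prints rows"""
    if P is None:
        s=env.observe(); P=s['position'].copy(); R=s['tool_rot'].copy()
    y=np.radians(yawdeg); Rt=np.array([[np.cos(y),0,-np.sin(y)],[np.sin(y),0,np.cos(y)],[0,-1,0]])
    P0=P.copy(); rows=[]
    for i in range(1,n+1):
        w=P0+(pos-P0)*i/n
        d=np.round(R.T@(w-P),4); P=P+R@d
        a=np.round(Ro.from_matrix(R.T@Rt).as_rotvec(degrees=True)/(n-i+1),2); R=R@Ro.from_rotvec(a,degrees=True).as_matrix()
        rows.append([d.tolist(),a.tolist(),jaw])
    print('end',P.round(4))
    for k in range(0,n,8): print(str(rows[k:k+8]).replace(' ',''))
E
python3 - <<'E'
from h import *
plan(np.array([.556,-.138,.2]),-47,16)
E
```

```text
end [ 0.556 -0.138  0.2  ]
[[[-0.0282,0.002,-0.0353],[0.0,7.07,-0.0],0.0],[[-0.0236,0.0019,-0.0384],[0.0,7.07,-0.0],0.0],[[-0.0186,0.002,-0.0411],[0.0,7.07,-0.0],0.0],[[-0.0135,0.0019,-0.043],[0.0,7.07,-0.0],0.0],[[-0.0081,0.002,-0.0444],[0.0,7.07,-0.0],0.0],[[-0.0026,0.0019,-0.0451],[0.0,7.06,-0.0],0.0],[[0.003,0.002,-0.045],[0.0,7.07,-0.0],0.0],[[0.0085,0.002,-0.0443],[0.0,7.06,-0.0],0.0]]
[[[0.0139,0.0019,-0.043],[0.0,7.07,-0.0],0.0],[[0.0191,0.002,-0.0408],[0.0,7.06,-0.0],0.0],[[0.0239,0.0019,-0.0383],[0.0,7.07,-0.0],0.0],[[0.0285,0.002,-0.035],[0.0,7.06,-0.0],0.0],[[0.0326,0.0019,-0.0312],[0.0,7.07,-0.0],0.0],[[0.0361,0.002,-0.027],[0.0,7.06,0.0],0.0],[[0.0393,0.002,-0.0223],[0.0,7.07,0.0],0.0],[[0.0416,0.0019,-0.0174],[0.0,7.06,0.0],0.0]]
```

>>> carry_out(
  plan=[
    [[-0.028,0.002,-0.035],[0,7,0],0],
    [[-0.024,0.002,-0.038],[0,7,0],0],
    [[-0.019,0.002,-0.041],[0,7,0],0],
    [[-0.0135,0.002,-0.043],[0,7,0],0],
    [[-0.008,0.002,-0.044],[0,7,0],0],
    [[-0.003,0.002,-0.045],[0,7,0],0],
    [[0.003,0.002,-0.045],[0,7,0],0],
    [[0.0085,0.002,-0.044],[0,7,0],0],
  ],
)

```text
time_s: 2.05
position: [0.3898, 0.1822, 0.2155]
tool_rot: [[0.985, 0.001, -0.171], [0.171, 0.0, 0.985], [0.001, -1.0, 0.0]]
ft_force: [-0.4, -0.3, 0.2]
grip_width: -0.0001
```

>>> carry_out(
  plan=[
    [[0.014,0.002,-0.043],[0,7,0],0],
    [[0.019,0.002,-0.041],[0,7,0],0],
    [[0.024,0.002,-0.038],[0,7,0],0],
    [[0.0285,0.002,-0.035],[0,7,0],0],
    [[0.0325,0.002,-0.031],[0,7,0],0],
    [[0.036,0.002,-0.027],[0,7,0],0],
    [[0.039,0.002,-0.022],[0,7,0],0],
    [[0.0415,0.002,-0.017],[0,7,0],0],
  ],
)

```text
time_s: 3.05
position: [0.5606, -0.1348, 0.1993]
tool_rot: [[0.692, 0.0, 0.721], [-0.721, -0.0, 0.692], [0.0, -1.0, 0.0]]
ft_force: [-0.6, 1.3, 0.6]
grip_width: 0.0003
```

```bash
python3 - <<'E'
from h import *
s=env.observe(); print(s['time_s'],s['position'],s['q'].round(1),s['grip_width'])
p=env.get_image("wrist"); cv2.imwrite("pics/wrist1.png",p['image'][:,:,::-1])
im=p['image']; C=np.array([.5326,-.0717])
for nm,mk,z in [('red',redmask(im),.078),('yel',yelmask(im),.06)]:
    q=np.argwhere(mk)[:,::-1]
    if len(q): X=toplane(p,q,z,s)[:,:2]-C; m=X.mean(0); print(nm,len(q),m,np.degrees(np.arctan2(m[1],m[0])))
print(proj(p,[[*C,.09],[*s['position'][:2],s['position'][2]]],s))
plan(np.array([.556,-.138,.06]),-47,4)
E
```

```text
3.05 [ 0.5606202  -0.13481493  0.19930507] [-25.3  25.8  73.2   0.   81.   20.9] 0.00025979798771729633
red 874 [ 0.04483014 -0.04173493] -42.95221560727428
yel 620 [0.00728091 0.11164413] 86.26871869540479
[[177.72370043 152.14463326]
 [258.22921053 240.99814257]]
end [ 0.556 -0.138  0.06 ]
[[[-0.0014,0.0346,-0.0009],[0.01,0.09,0.03],0.0],[[-0.0014,0.0346,-0.001],[0.01,0.09,0.03],0.0],[[-0.0014,0.0346,-0.0009],[0.01,0.09,0.03],0.0],[[-0.0013,0.0347,-0.0009],[0.01,0.1,0.03],0.0]]
```

View pics/wrist1.png

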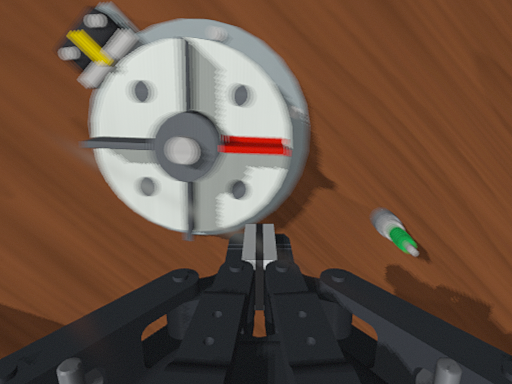

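The wrist view is blurred by motion. It shows the hub near col 182, row 150, the red vane extending right to (288,147), and the pointer at (90,45). The fingers are in the quadrant behind the red vane, clear of vanes. I'll go partway down and look again with the arm still.

>>> carry_out(
  plan=[
    [[-0.003,0.03,-0.002],[0,0,0],0],
    [[-0.0025,0.03,-0.002],[0,0,0],0],
    [[0,0,0],[0,0,0],0],
    [[0,0,0],[0,0,0],0],
  ],
)

```text
time_s: 3.6
position: [0.554, -0.1324, 0.1406]
tool_rot: [[0.696, 0.002, 0.718], [-0.718, -0.001, 0.696], [0.002, -1.0, 0.001]]
ft_force: [0.6, 0.5, 0.1]
grip_width: -0.0002
```

```bash
python3 - <<'E'
from h import *
s=env.observe(); print(s['time_s'],s['position'],s['q'].round(1))
p=env.get_image("wrist"); cv2.imwrite("pics/wrist2.png",p['image'][:,:,::-1])
im=p['image']; C=np.array([.5326,-.0717])
for nm,mk,z in [('red',redmask(im),.078),('yel',yelmask(im),.06)]:
    q=np.argwhere(mk)[:,::-1]
    if len(q): X=toplane(p,q,z,s)[:,:2]-C; m=X.mean(0); print(nm,len(q),m,np.degrees(np.arctan2(m[1],m[0])))
print(proj(p,[[*C,.09],[*s['position'][:2],s['position'][2]]],s))
E
```

```text
3.6 [ 0.55395212 -0.13236374  0.14058676] [-25.3  28.2  79.5  -0.   72.1  20.6]
red 1651 [ 0.04388462 -0.03904006] -41.65650559216361
yel 623 [0.00406577 0.11279102] 87.93555820527212
[[164.52319118 164.68751394]
 [258.22536689 240.99793106]]
```

View pics/wrist2.png

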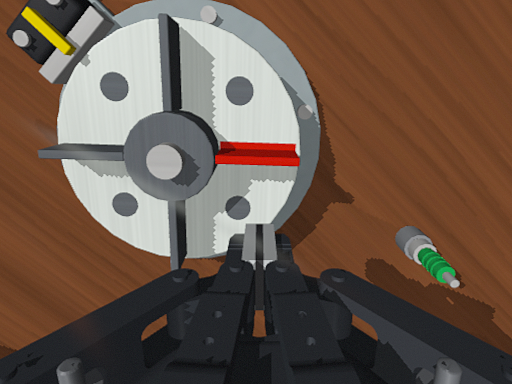

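The shaft end appears at about (165,162) against a predicted (164.5,164.7), so the centre is good to about 1.5 mm. The red vane runs along row ~150 to col 298, and the fingertip at (258,240) sits behind it. I'll descend and approach.

>>> carry_out(
  plan=[
    [[0.002,0.026,0],[0,0,0],0],
    [[0.002,0.026,0],[0,0,0],0],
    [[0.002,0.0265,0],[0,0,0],0],
    [[0,0,0],[0,0,0],0],
  ],
)

```text
time_s: 4.15
position: [0.5573, -0.1364, 0.0605]
tool_rot: [[0.695, -0.001, 0.719], [-0.719, 0.001, 0.695], [-0.001, -1.0, -0.001]]
ft_force: [0.1, 0.3, -0.1]
grip_width: 0.0002
```

```bash
python3 - <<'E'
from h import *
s=env.observe(); print(s['time_s'],s['position'],s['ft_force'])
p=env.get_image("wrist"); cv2.imwrite("pics/wrist3.png",p['image'][:,:,::-1])
p=env.get_image("top"); cv2.imwrite("pics/top3.png",cv2.resize(p['image'][140:300,200:400,::-1],None,fx=3,fy=3))
C=np.array([.5326,-.0717,0]); d=s['tool_rot'].T@(s['position']-C); print('tool-frame rel centre',d)
E
```

```text
4.15 [ 0.55734013 -0.13642829  0.0604946 ] [ 0.14398371  0.33377972 -0.13224013]
tool-frame rel centre [ 0.06362841 -0.06057322 -0.02727146]
```

View pics/wrist3.png

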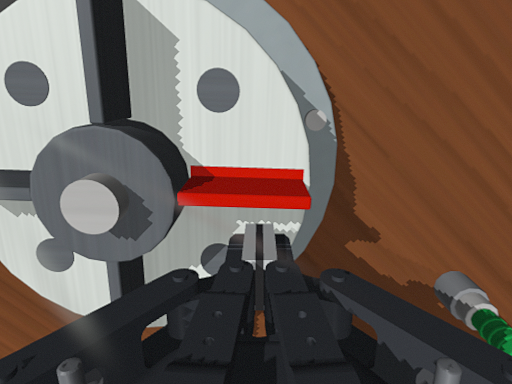

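The fingertip stands over the disc at (258,235), with clear space to the red vane's near face (row ~205). The force is about zero. Now the slow approach, then arc pushing.

>>> carry_out(
  plan=[
    [[0,0,0.0035],[0,0,0],0],
    [[0,0,0.0035],[0,0,0],0],
    [[0,0,0.003],[0,0,0],0],
    [[0,0,0.003],[0,0,0],0],
    [[0.0006,0,0.0034],[0,-3,0],0],
    [[0.0006,0,0.0034],[0,-3,0],0],
    [[0.0006,0,0.0034],[0,-3,0],0],
    [[0.0006,0,0.0034],[0,-3,0],0],
  ],
)

```text
time_s: 5.25
position: [0.578, -0.1193, 0.061]
tool_rot: [[0.831, 0.001, 0.557], [-0.557, -0.001, 0.831], [0.001, -1.0, -0.0]]
ft_force: [-0.0, -2.1, -0.5]
grip_width: 0.0005
```

```bash
python3 - <<'E'
from h import *
s=env.observe(); print(s['time_s'],s['position'],s['ft_force'])
p=env.get_image("wrist"); cv2.imwrite("pics/wrist4.png",p['image'][:,:,::-1])
C=np.array([.5326,-.0717,0]); d=s['tool_rot'].T@(s['position']-C); print('tool-frame rel centre',d)
E
```

```text
5.25 [ 0.57797733 -0.11925281  0.06097247] [-0.04308961 -2.09343487 -0.52520712]
tool-frame rel centre [ 0.06423304 -0.06090146 -0.01425281]
```

View pics/wrist4.png

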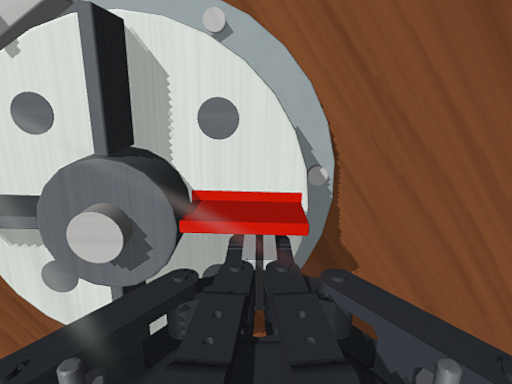

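The finger is in contact with the red vane and pushing with about 2 N. I'll continue along the arc.

>>> carry_out(
  plan=[
    [[0.0006,0,0.0034],[0,-3,0],0],
    [[0.0006,0,0.0034],[0,-3,0],0],
    [[0.0006,0,0.0034],[0,-3,0],0],
    [[0.0006,0,0.0034],[0,-3,0],0],
    [[0.0006,0,0.0034],[0,-3,0],0],
    [[0.0006,0,0.0034],[0,-3,0],0],
    [[0.0006,0,0.0034],[0,-3,0],0],
    [[0.0006,0,0.0034],[0,-3,0],0],
  ],
)

```text
time_s: 6.3
position: [0.5932, -0.0963, 0.061]
tool_rot: [[0.985, 0.001, 0.172], [-0.172, -0.001, 0.985], [0.001, -1.0, -0.001]]
ft_force: [1.2, -1.6, -0.4]
grip_width: 0.0001
```

>>> carry_out(
  plan=[
    [[0.0006,0,0.0034],[0,-3,0],0],
    [[0.0006,0,0.0034],[0,-3,0],0],
    [[0.0006,0,0.0034],[0,-3,0],0],
    [[0.0006,0,0.0034],[0,-3,0],0],
    [[0.0006,0,0.0034],[0,-3,0],0],
    [[0.0006,0,0.0034],[0,-3,0],0],
    [[0.0006,0,0.0034],[0,-3,0],0],
    [[0.0006,0,0.0034],[0,-3,0],0],
  ],
)

```text
time_s: 7.3
position: [0.5978, -0.0692, 0.061]
tool_rot: [[0.97, 0.002, -0.244], [0.244, -0.001, 0.97], [0.001, -1.0, -0.001]]
ft_force: [1.8, -1.2, -0.0]
grip_width: -0.0001
```

```bash
python3 - <<'E'
from h import *
s=env.observe(); print(s['time_s'],s['position'],s['ft_force'],s['q'].round(1))
p=env.get_image("wrist"); cv2.imwrite("pics/wrist5.png",p['image'][:,:,::-1])
C=np.array([.5326,-.0717,0]); d=s['tool_rot'].T@(s['position']-C); print('tool-frame rel centre',d,np.degrees(np.arctan2(s['tool_rot'][1,0],s['tool_rot'][0,0])))
E
```

```text
7.3 [ 0.5978412  -0.06916202  0.06104262] [ 1.81225107 -1.23857201 -0.00769475] [-17.9  36.3  79.3  -0.   64.3 -32. ]
tool-frame rel centre [ 0.06397518 -0.06094266 -0.01349911] 14.104288532513806
```

View pics/wrist5.png

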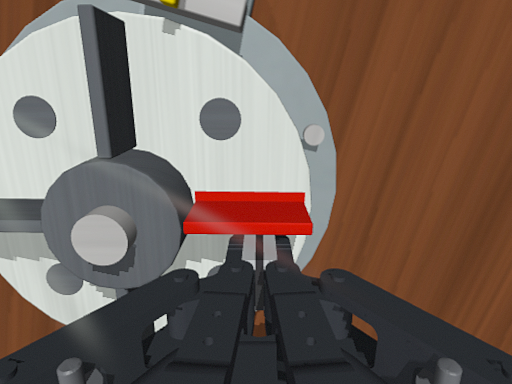

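Tracking is good: the vane sits flat on the finger, yaw is now 14°, and force is about 2 N.

>>> carry_out(
  plan=[
    [[0.0006,0,0.0034],[0,-3,0],0],
    [[0.0006,0,0.0034],[0,-3,0],0],
    [[0.0006,0,0.0034],[0,-3,0],0],
    [[0.0006,0,0.0034],[0,-3,0],0],
    [[0.0006,0,0.0034],[0,-3,0],0],
    [[0.0006,0,0.0034],[0,-3,0],0],
    [[0.0006,0,0.0034],[0,-3,0],0],
    [[0.0006,0,0.0034],[0,-3,0],0],
  ],
)

```text
time_s: 8.35
position: [0.5909, -0.0425, 0.061]
tool_rot: [[0.787, 0.002, -0.617], [0.617, -0.0, 0.787], [0.001, -1.0, -0.001]]
ft_force: [2.1, -1.1, 0.1]
grip_width: 0.0004
```

>>> carry_out(
  plan=[
    [[0.0006,0,0.0034],[0,-3,0],0],
    [[0.0006,0,0.0034],[0,-3,0],0],
    [[0.0006,0,0.0034],[0,-3,0],0],
    [[0.0006,0,0.0034],[0,-3,0],0],
    [[0.0006,0,0.0034],[0,-3,0],0],
    [[0.0006,0,0.0034],[0,-3,0],0],
    [[0.0006,0,0.0034],[0,-3,0],0],
    [[0.0006,0,0.0034],[0,-3,0],0],
  ],
)

```text
time_s: 9.35
position: [0.5738, -0.0209, 0.061]
tool_rot: [[0.468, 0.001, -0.884], [0.884, -0.0, 0.468], [0.001, -1.0, -0.001]]
ft_force: [3.0, -0.3, 0.0]
grip_width: 0.0001
```

>>> carry_out(
  plan=[
    [[0.0006,0,0.0034],[0,-3,0],0],
    [[0.0006,0,0.0034],[0,-3,0],0],
    [[0.0006,0,0.0034],[0,-3,0],0],
    [[0.0006,0,0.0034],[0,-3,0],0],
    [[0.0004,0,0.0022],[0,-2,0],0],
    [[0,0,0],[0,0,0],0],
  ],
)

```text
time_s: 10.1
position: [0.5597, -0.0124, 0.0609]
tool_rot: [[0.242, 0.0, -0.97], [0.97, 0.0, 0.242], [0.0, -1.0, -0.0]]
ft_force: [1.2, 0.4, 1.4]
grip_width: -0.0004
```

```bash
python3 - <<'E'
from h import *
s=env.observe(); print(s['time_s'],s['position'],s['ft_force'],s['q'].round(1))
p=env.get_image("wrist"); cv2.imwrite("pics/wrist6.png",p['image'][:,:,::-1])
C=np.array([.5326,-.0717,0]); d=s['tool_rot'].T@(s['position']-C); print('tool-frame rel centre',d,np.degrees(np.arctan2(s['tool_rot'][1,0],s['tool_rot'][0,0])))
p=env.get_image("top"); cv2.imwrite("pics/top6.png",cv2.resize(p['image'][140:300,200:400,::-1],None,fx=3,fy=3))
E
```

```text
10.1 [ 0.55974419 -0.01236051  0.0609223 ] [1.24156554 0.42964161 1.37738153] [-13.4  33.   86.4   0.   60.6 -89.4]
tool-frame rel centre [ 0.06414098 -0.06092037 -0.01200629] 76.0180402320617
```

View pics/wrist6.png

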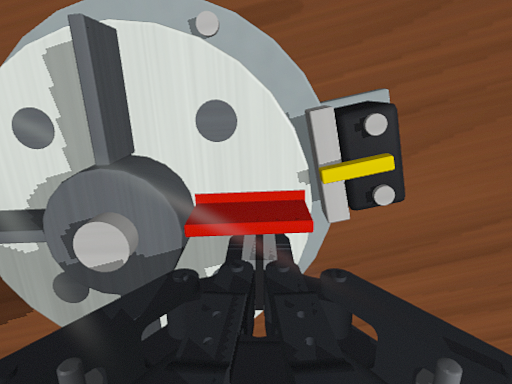

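View pics/top6.png

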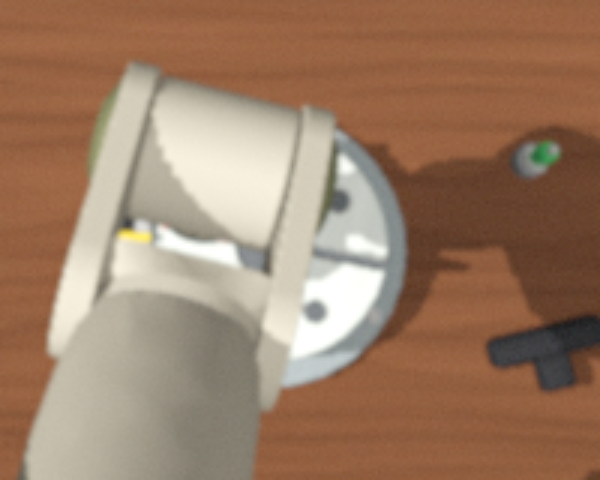

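The wrist view shows the red vane's top as the bright strip at rows 222-234, cols 185-313. The pointer is at (322-394, 157-180), slightly ahead of the vane. I'll measure both angles from this picture.

```bash
cat >> h.py <<'E'
def yaw(s): return np.degrees(np.arctan2(s['tool_rot'][1,0],s['tool_rot'][0,0]))
def line(X):
    c=X.mean(0); v=np.linalg.svd(X-c)[2][0]; 
    return c,v
def meas(p,s,C=np.array([.5326,-.0717]),tag='m',red_hi=170):
    im=p['image']; h=cv2.cvtColor(im,cv2.COLOR_RGB2HSV)
    rm=redmask(im)&(h[...,2]>red_hi); ym=yelmask(im)
    vis=im[:,:,::-1].copy()
    out={}
    for nm,m,z in (('red',rm,.078),('yel',ym,.06)):
        n,l,st,_=cv2.connectedComponentsWithStats(m.astype('uint8')); 
        if n<2: print(nm,'none'); continue
        k=1+np.argmax(st[1:,4]); 
        q=np.argwhere(l==k)[:,::-1]; vis[l==k]=(255,0,255) if nm=='red' else (255,255,0)
        X=toplane(p,q,z,s)[:,:2]; c,v=line(X)
        # use min-area rect mid-line
        r=cv2.minAreaRect((X*1000).astype('float32'))
        if v@(c-C)<0: v=-v
        off=(c-C)[0]*(-v[1])+(c-C)[1]*v[0]
        print(nm,len(q),'box',st[k],'axis dir %.2f'%np.degrees(np.arctan2(v[1],v[0])),'centroid dir %.2f'%np.degrees(np.arctan2(*(c-C)[::-1])),'r %.4f'%np.hypot(*(c-C)),'offset of line from centre mm %.1f'%(off*1e3),'rect size',np.round(r[1],1))
        out[nm]=(c,v)
    cv2.imwrite(f'pics/{tag}.png',cv2.resize(vis,None,fx=1.5,fy=1.5))
    return out
E
python3 - <<'E'
from h import *
s=env.observe(); p=env.get_image("wrist"); print(s['position'],yaw(s))
h=cv2.cvtColor(p['image'],cv2.COLOR_RGB2HSV)
print([(r,h[r,260].tolist()) for r in range(188,240,2)])
print([(r,h[r,360].tolist()) for r in range(152,186,2)])
for t in (170,200): meas(p,s,tag='m6',red_hi=t)
E
```

```text
[ 0.55971919 -0.01239889  0.06086682] 76.00283100177317
[(188, [60, 7, 220]), (190, [81, 21, 235]), (192, [1, 217, 200]), (194, [3, 254, 203]), (196, [3, 255, 202]), (198, [3, 245, 202]), (200, [3, 253, 211]), (202, [1, 223, 118]), (204, [0, 233, 126]), (206, [1, 227, 127]), (208, [1, 241, 126]), (210, [2, 245, 127]), (212, [2, 227, 127]), (214, [1, 243, 128]), (216, [2, 233, 129]), (218, [2, 235, 130]), (220, [1, 225, 128]), (222, [3, 254, 183]), (224, [2, 243, 205]), (226, [3, 255, 203]), (228, [3, 254, 202]), (230, [3, 255, 200]), (232, [3, 250, 203]), (234, [0, 193, 128]), (236, [167, 47, 38]), (238, [0, 61, 54])]
[(152, [120, 22, 47]), (154, [143, 22, 46]), (156, [110, 49, 47]), (158, [25, 159, 88]), (160, [26, 255, 136]), (162, [26, 255, 172]), (164, [27, 255, 226]), (166, [27, 255, 223]), (168, [27, 255, 222]), (170, [27, 255, 221]), (172, [27, 255, 221]), (174, [27, 255, 223]), (176, [26, 255, 150]), (178, [118, 76, 47]), (180, [120, 23, 45]), (182, [110, 31, 49]), (184, [120, 22, 46])]
red 1440 box [ 185  220  128   17 1440] axis dir 78.56 centroid dir 77.86 r 0.0601 offset of line from centre mm -0.7 rect size [54.7  5.4]
yel 1135 box [ 321  154   74   30 1135] axis dir 88.64 centroid dir 88.24 r 0.1129 offset of line from centre mm -0.8 rect size [33.7  8.2]
red 829 box [195 191 110  12 829] axis dir 78.35 centroid dir 91.03 r 0.0626 offset of line from centre mm 13.8 rect size [45.4  3.6]
yel 1135 box [ 321  154   74   30 1135] axis dir 88.64 centroid dir 88.24 r 0.1129 offset of line from centre mm -0.8 rect size [33.7  8.2]
```

View pics/m6.png

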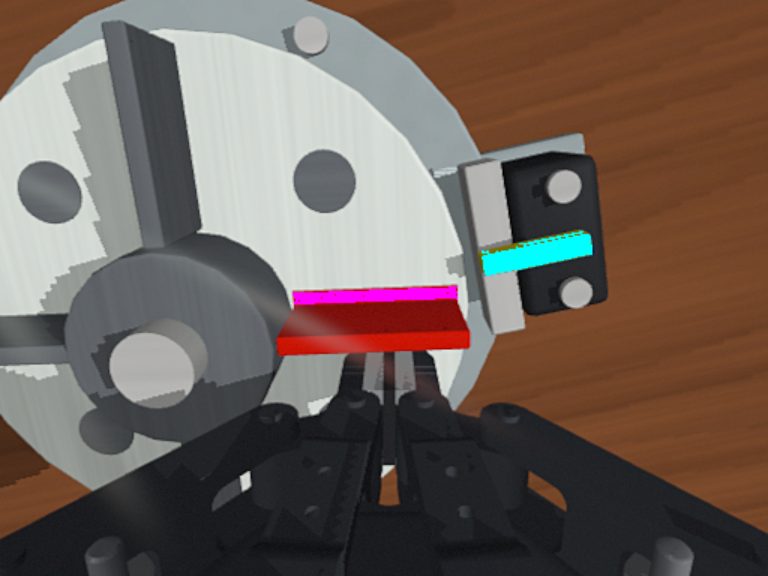

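Red vane axis is 78.6° and the pointer 88.6°, so about 10° remain. I'll advance 7° gently and re-measure.

>>> carry_out(
  plan=[
    [[0.0004,0,0.0022],[0,-2,0],0],
    [[0.0004,0,0.0022],[0,-2,0],0],
    [[0.0004,0,0.0022],[0,-2,0],0],
    [[0.0002,0,0.0011],[0,-1,0],0],
    [[0,0,0],[0,0,0],0],
    [[0,0,0],[0,0,0],0],
  ],
)

```text
time_s: 11.0
position: [0.5523, -0.0095, 0.0608]
tool_rot: [[0.121, -0.001, -0.993], [0.993, 0.0, 0.121], [0.0, -1.0, 0.001]]
ft_force: [0.0, -0.3, -0.0]
grip_width: -0.0002
```

```bash
sed -i 's/q=np.argwhere(l==k)/if nm=="red": k=1+np.argmax(np.where(st[1:,4]>300,[np.argwhere(l==j)[:,0].mean() for j in range(1,n)],0))\n        q=np.argwhere(l==k)/' h.py
cat > m.py <<'E'
from h import *
import sys
s=env.observe(); p=env.get_image("wrist"); print(s['time_s'],s['position'],'yaw',yaw(s),s['ft_force'])
meas(p,s,tag=sys.argv[1])
cv2.imwrite(f'pics/{sys.argv[1]}_raw.png',p['image'][:,:,::-1])
C=np.array([.5326,-.0717,0]); print((s['tool_rot'].T@(s['position']-C)).round(4))
E
python3 m.py m7
```

```text
11.0 [ 0.55225319 -0.00946361  0.06076071] yaw 83.05075816117386 [ 0.00866869 -0.30030571 -0.03179996]
red 1435 box [ 185  220  128   17 1435] axis dir 85.84 centroid dir 84.86 r 0.0602 offset of line from centre mm -1.0 rect size [54.8  5.4]
yel 1098 box [ 324  186   72   21 1098] axis dir 88.73 centroid dir 88.31 r 0.1130 offset of line from centre mm -0.8 rect size [33.8  8.5]
[ 0.0642 -0.0608 -0.0119]
```

View pics/m7.png

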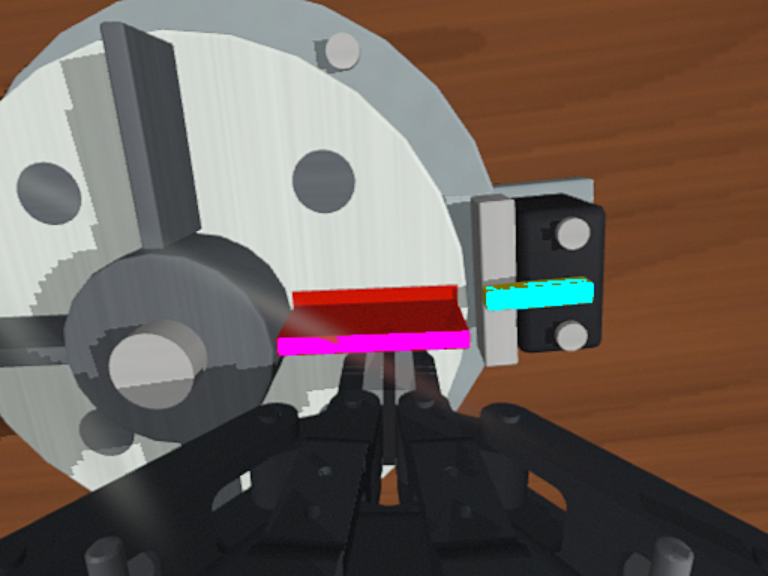

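The push moved the vane about as far as commanded. With the centre corrected so both lines pass through it (+0.9 mm in x), about 3° remain.

>>> carry_out(
  plan=[
    [[0.0002,0,0.0011],[0,-1,0],0],
    [[0.0002,0,0.0011],[0,-1,0],0],
    [[0.0001,0,0.0006],[0,-0.5,0],0],
    [[0.0001,0,0.0004],[0,-0.4,0],0],
    [[0,0,0],[0,0,0],0],
    [[0,0,0],[0,0,0],0],
  ],
)

```text
time_s: 11.8
position: [0.5493, -0.0086, 0.0608]
tool_rot: [[0.07, -0.0, -0.998], [0.998, 0.0, 0.07], [0.0, -1.0, 0.0]]
ft_force: [2.6, -0.2, 0.6]
grip_width: 0.0002
```

```bash
python3 m.py m8
```

```text
11.8 [ 0.5492756  -0.00858093  0.06078659] yaw 85.95743414052082 [ 2.55335119 -0.20337063  0.59080337]
red 1414 box [ 185  221  128   16 1414] axis dir 88.60 centroid dir 87.52 r 0.0603 offset of line from centre mm -1.1 rect size [54.8  5.5]
yel 1073 box [ 324  198   71   18 1073] axis dir 88.87 centroid dir 88.34 r 0.1130 offset of line from centre mm -1.1 rect size [33.9  8.7]
[ 0.0641 -0.0608 -0.0122]
```

View pics/m8_raw.png

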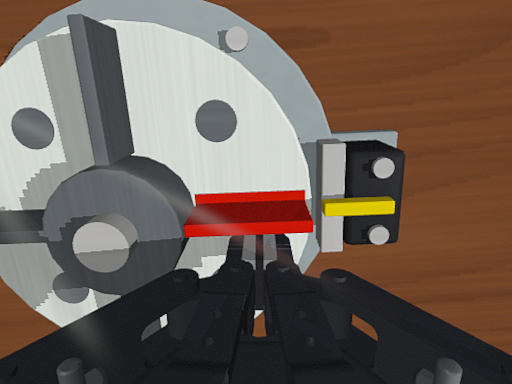

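The axes now differ by about 0.3°. I'll back off along tool −z, lift, and check from a different viewpoint.

>>> carry_out(
  plan=[
    [[0,0,-0.003],[0,0,0],0],
    [[0,0,-0.007],[0,0,0],0],
    [[0,0,-0.008],[0,0,0],0],
    [[0,-0.02,-0.008],[0,0,0],0],
    [[0,-0.035,-0.02],[0,0,0],0],
    [[0,-0.035,-0.03],[0,0,0],0],
    [[0,0,0],[0,0,0],0],
    [[0,0,0],[0,0,0],0],
  ],
)

```text
time_s: 12.85
position: [0.6245, -0.0137, 0.1498]
tool_rot: [[0.07, -0.002, -0.998], [0.998, 0.0, 0.07], [0.0, -1.0, 0.002]]
ft_force: [-0.2, 0.6, 0.4]
grip_width: 0.0003
```

```bash
python3 m.py m9
```

```text
12.85 [ 0.6244848  -0.01372728  0.14976188] yaw 85.96789695046755 [-0.19850499  0.63218282  0.38236624]
red 353 box [215  67  77  10 353] axis dir 90.08 centroid dir 80.98 r 0.0649 offset of line from centre mm -10.3 rect size [48.7  3.9]
yel 524 box [305  53  50  12 524] axis dir 88.71 centroid dir 88.01 r 0.1129 offset of line from centre mm -1.4 rect size [33.6  6.9]
[ 0.0643 -0.1499 -0.0873]
```

View pics/m9.png

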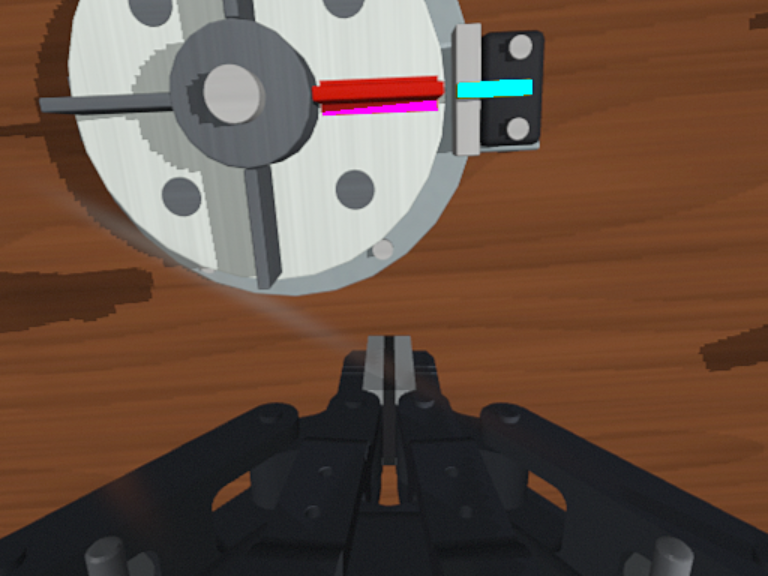

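```bash
python3 - <<'E'
from h import *
p=env.get_image("wrist"); s=env.observe()
im=p['image']; h=cv2.cvtColor(im,cv2.COLOR_RGB2HSV)
cv2.imwrite("pics/z9.png",cv2.resize(im[40:90,190:370,::-1],None,fx=4,fy=4,interpolation=cv2.INTER_NEAREST))
for c in (230,260,280): print(c,[(r,h[r,c].tolist()) for r in range(48,78)])
E
```

```text
230 [(48, [65, 7, 217]), (49, [70, 7, 217]), (50, [64, 8, 218]), (51, [68, 9, 219]), (52, [82, 20, 231]), (53, [3, 69, 208]), (54, [1, 215, 205]), (55, [2, 249, 204]), (56, [2, 234, 206]), (57, [3, 255, 201]), (58, [3, 239, 205]), (59, [2, 229, 206]), (60, [2, 230, 205]), (61, [2, 242, 203]), (62, [2, 240, 202]), (63, [3, 239, 202]), (64, [2, 236, 203]), (65, [3, 247, 201]), (66, [1, 238, 166]), (67, [0, 238, 88]), (68, [0, 217, 53]), (69, [0, 205, 76]), (70, [1, 223, 144]), (71, [2, 229, 150]), (72, [1, 222, 145]), (73, [1, 218, 138]), (74, [1, 235, 200]), (75, [3, 250, 208]), (76, [0, 255, 204]), (77, [6, 35, 209])]
260 [(48, [65, 7, 222]), (49, [60, 6, 222]), (50, [71, 9, 225]), (51, [85, 23, 240]), (52, [2, 73, 207]), (53, [1, 255, 204]), (54, [1, 233, 208]), (55, [2, 231, 184]), (56, [3, 243, 195]), (57, [2, 228, 208]), (58, [2, 223, 208]), (59, [1, 230, 205]), (60, [2, 234, 204]), (61, [2, 226, 204]), (62, [2, 234, 203]), (63, [3, 251, 206]), (64, [3, 248, 193]), (65, [2, 249, 130]), (66, [2, 240, 67]), (67, [178, 250, 51]), (68, [0, 223, 97]), (69, [1, 212, 143]), (70, [1, 220, 138]), (71, [2, 226, 200]), (72, [1, 225, 207]), (73, [2, 230, 205]), (74, [2, 243, 204]), (75, [0, 255, 203]), (76, [83, 20, 233]), (77, [79, 16, 230])]
280 [(48, [65, 7, 222]), (49, [71, 9, 225]), (50, [83, 22, 239]), (51, [3, 67, 210]), (52, [1, 225, 205]), (53, [2, 240, 207]), (54, [1, 225, 181]), (55, [3, 252, 201]), (56, [2, 231, 210]), (57, [2, 227, 208]), (58, [2, 233, 207]), (59, [2, 234, 205]), (60, [2, 234, 205]), (61, [1, 231, 205]), (62, [2, 238, 206]), (63, [2, 236, 200]), (64, [0, 233, 152]), (65, [0, 233, 80]), (66, [3, 221, 53]), (67, [1, 211, 64]), (68, [2, 229, 209]), (69, [3, 241, 212]), (70, [2, 231, 205]), (71, [2, 225, 205]), (72, [2, 235, 204]), (73, [2, 247, 203]), (74, [0, 255, 203]), (75, [84, 22, 236]), (76, [81, 15, 232]), (77, [65, 7, 224])]
```

View pics/z9.png

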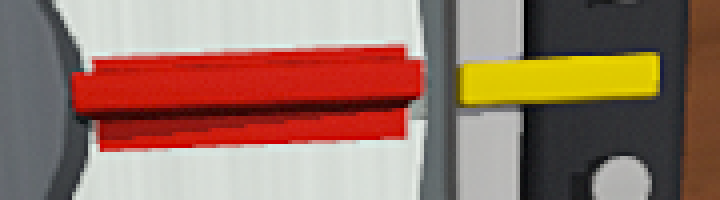

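```bash
cat > e.py <<'E'
from h import *
def sub(col,r0,r1,thr):  # crossings of profile
    out=[]
    for r in range(r0,r1):
        a,b=col[r]-thr,col[r+1]-thr
        if a*b<0: out.append(r+a/(a-b))
    return out
s=env.observe(); p=env.get_image("wrist"); im=p['image'].astype(float)
rd=im[...,0]-im[...,1]; rd2=255-im[...,1]   # green low in red stripe
A=[];B=[]
for c in range(217,290):
    x=sub(im[:,c,1],40,85,120)
    if len(x)>=2: A.append((c,x[0]));B.append((c,x[-1]))
A=np.array(A,float);B=np.array(B,float)
Y1=[];Y2=[]
yl=np.minimum(im[...,0],im[...,1])-im[...,2]
for c in range(309,352):
    x=sub(yl[:,c],40,75,100)
    if len(x)>=2: Y1.append((c,x[0]));Y2.append((c,x[-1]))
Y1=np.array(Y1);Y2=np.array(Y2)
def fit(q,z,w):
    X=toplane(p,q,z,s)[:,:2]
    for _ in range(3):
        c,v=line(X); d=(X-c)@np.array([-v[1],v[0]]); X=X[abs(d)<max(2.5*np.median(abs(d)),1e-4)]
    if v[1]<0: v=-v
    return c,v,len(X)
L={}
for n,q,z in (('stripe up',A,.05),('stripe lo',B,.05),('ptr up',Y1,.06),('ptr lo',Y2,.06)):
    c,v,k=fit(q,z,0); L[n]=(c,v); print(n,k,c.round(4),'%.2f'%np.degrees(np.arctan2(v[1],v[0])))
C=np.array([.5326,-.0717])
def xat(l,y): c,v=l; return c[0]+v[0]/v[1]*(y-c[1])
for y in (-.0717,-.04,0,.015,.03,.045): print(y,'stripe x %.4f'%((xat(L['stripe up'],y)+xat(L['stripe lo'],y))/2),'ptr x %.4f'%((xat(L['ptr up'],y)+xat(L['ptr lo'],y))/2),'wid',(xat(L['stripe up'],y)-xat(L['stripe lo'],y)).round(4),(xat(L['ptr up'],y)-xat(L['ptr lo'],y)).round(4))
E
python3 e.py
```

```text
stripe up 63 [ 0.5277 -0.0102] 88.37
stripe lo 60 [ 0.5433 -0.0115] 88.37
ptr up 35 [0.5333 0.041 ] 89.10
ptr lo 42 [0.5401 0.041 ] 88.51
-0.0717 stripe x 0.5337 ptr x 0.5344 wid -0.0156 -0.0057
-0.04 stripe x 0.5346 ptr x 0.5350 wid -0.0156 -0.006
0 stripe x 0.5358 ptr x 0.5359 wid -0.0156 -0.0064
0.015 stripe x 0.5362 ptr x 0.5362 wid -0.0156 -0.0066
0.03 stripe x 0.5366 ptr x 0.5365 wid -0.0156 -0.0067
0.045 stripe x 0.5371 ptr x 0.5368 wid -0.0156 -0.0069
```

The stripe's mid-line is at 88.4° and the pointer's at 88.5–88.8°. Extended, the red line meets the pointer to within about 0.3 mm. I'll lift clear and do a last check with the other cameras.

>>> carry_out(
  plan=[
    [[0,-0.04,-0.03],[0,0,0],0],
    [[0,-0.04,-0.03],[0,0,0],0],
    [[0.03,0,-0.03],[0,0,0],0],
    [[0.03,0,0],[0,0,0],0],
    [[0,0,0],[0,0,0],0],
    [[0,0,0],[0,0,0],0],
  ],
)

```text
time_s: 13.75
position: [0.7188, 0.039, 0.2304]
tool_rot: [[0.071, -0.001, -0.997], [0.997, -0.0, 0.071], [-0.0, -1.0, 0.001]]
ft_force: [-0.0, -0.4, 0.8]
grip_width: 0.0001
```

```bash
python3 - <<'E'
from h import *
s=env.observe(); print(s['time_s'],s['position'],s['ft_force'])
p=env.get_image("scene"); cv2.imwrite("pics/scene9.png",p['image'][:,:,::-1])
t=env.get_image("top"); 
a=cv2.resize(t['image'][150:290,210:400,::-1],None,fx=3,fy=3); cv2.imwrite("pics/top9.png",a)
for q in ["plug_a","coin","starter_handle"]:
    for o in env.outline_of(q,p)[:2]: print(q,o['conf'],o['pixel'])
E
```

```text
13.75 [0.71883912 0.03902694 0.2304186 ] [-0.04869205 -0.35364188  0.80053658]
plug_a 0.68 [252.6, 361.0]
plug_a 0.64 [209.2, 371.9]
coin 0.51 [254.9, 361.6]
starter_handle 0.89 [147.2, 162.9]
starter_handle 0.72 [191.9, 216.3]
```

View pics/scene9.png

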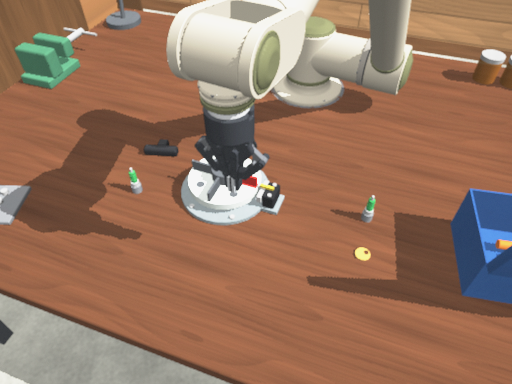

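View pics/top9.png

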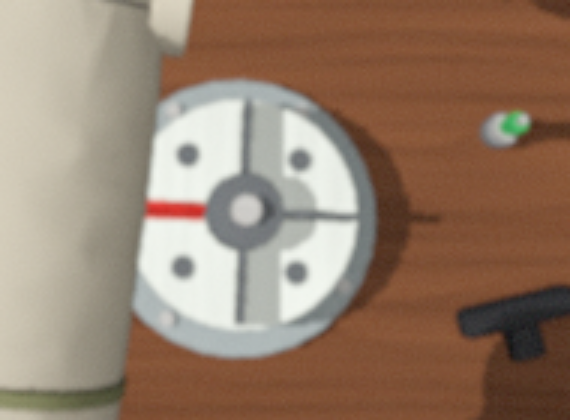

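In the scene view, both plugs (135,184 and 370,209), the coin (362,254) and the handle (162,149) are where they started, and the arm is clear. In the top view, the red vane points left towards the coil, along row ~210 of the crop. I'm handing in.

```bash
python3 -c "
from rig import env
print(env.close_job())"
```

```text
the job is handed in; nothing more can be done
None
```

The red vane now points at the yellow pointer. I pushed it about 135° anticlockwise (seen from above) with the shut fingertips. The push force read about 2–3 N. I made the last 10° in two measured steps, then backed the fingers off and lifted clear. The job was handed in at about 14 s of the 51 s allowed.

- **Alignment:** after release, the wrist camera put the red stripe at 88.4° and the pointer at 88.5–88.8°. That is within about 0.1–0.4°, or about 0.3 mm where the vane line meets the pointer.
- **Other objects:** the plugs, coin and starter handle show at the same pixels as at the start. The arm was touching nothing.
- **What did not check cleanly:**
  - My first estimate of the wheel centre was about 1 mm off; I corrected it.
  - One automatic measurement picked up part of the stripe instead of the vane top; I redid it with an edge fit.
  - In the last scene check, the network's top match for the plugs was actually the coin, and it listed the wheel as a second handle. I judged both from the picture instead.
  - In the final top view the arm hid the pointer, so the alignment figure rests on the wrist camera.

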